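# Stamp an evidence tag in the guarded marking press

### The job

Stamp the metal evidence tag: with the fingertips, push the loaded shuttle along its track until it is fully home against the end stop inside the marking press; only push it, do not pick it up. Then reach down through the window in the top of the guard and press the lever inside all the way down, never touching the guard; the lever stays down by itself, so leave it down and the shuttle home. Do not disturb the other things on the bench.

Things in the scene. Friction and masses are not known exactly. Their poses are not given: they have to be found in the camera images.
- press: Grey marking press bolted to the bench, at varying places and angles. Origin on the bench top; z up, +y along the track out of the press, +x to its back. The track is a straight channel 44 mm wide along y at x = 0; its floor is 10 mm, the tops of its two side rails 20 mm above the bench; it ends open at y = +195 mm. The base plate is 170 x 380 mm.
- track_home (a point): Point fixed to the press where the middle of the shuttle (point shuttle_mid) lies when the shuttle is fully home against the end stop; 16 mm above the bench, axes as those of the press. The end stop's face is 95 mm to -y of this point. The shuttle is pushed towards -y. In the press's frame: x 0, y -35 mm, z 16 mm.
- shuttle_mid (a point): Middle of the base bar of the loose steel shuttle in the track. The bar is 40 mm wide (x), 190 mm long (y), 12 mm thick and carries a flat brass tag near its -y end; axes as those of the press. It slides with 2 mm play to each side, starts 60 to 110 mm short of home, weighs 0.28 to 0.56 kg; 1 to 6 N moves it.
- shuttle_tab (a point): Centre of the outer (+y) face of the upright steel tab on the shuttle's outer end: the face to push towards -y. The tab is 40 mm wide (x), 10 mm thick (y) and stands from 22 to 62 mm above the bench; this point is 42 mm above the bench, 95 mm to +y of shuttle_mid. With the shuttle home this face is still 85 mm outside the guard.
- guard: Guard box bolted on the press: aluminium posts and top plate, clear side panels. Origin and axes are those of the press. It spans x -85 to +85, y -175 to -25 mm; top plate 8 mm thick, its top 150 mm above the bench. The +y side panel begins 55 mm above the bench: the shuttle passes below it. No part of the robot may touch the guard.
- guard_window (a point): Centre of the square window in the guard's top plate, at the level of the plate's top face, 150 mm above the bench; axes as those of the press. The window is 85 x 85 mm, its sides along x and y.
- lever_pad (a point): Centre of the top face of the lever's flat white pad, 36 mm (x) by 40 mm (y), below the middle of the window. Lever up: 20 mm below the plate's top face (130 mm above the bench); fully down: about 44 mm below it (106 mm above the bench). The lever's hinge runs along y, 75 mm to +x of the pad and 122 mm above the bench.
- lever (a joint): Angle of the lever, rad: 0 up, 0.32 at its lower stop, growing as the pad is pressed down. Starts at 0 to 0.06. Held by friction: about 5 to 7 N on the pad moves it, and it stays where it is left.
- spare_shuttle: Bystander: an empty shuttle of the same shape, no tag, loose on the bench beside the track. Origin at the centre of its underside.
- powder_jar: Bystander: closed jar, 58 mm diameter, 58 mm tall. Origin at the centre of its underside, as for all bystanders below.
- loupe: Bystander: black magnifier loupe, 46 mm diameter, 45 mm tall.
- tape_roll: Bystander: white tape roll lying flat, 72 mm diameter, 30 mm tall.
- sample_box: Bystander: small cardboard box 80 x 60 x 45 mm.
- scale_bar: Bystander: white plastic photo scale bar, 25 x 150 x 5 mm.
- dust_brush: Bystander: slender black brush lying flat, 160 mm long, 30 mm wide, 14 mm thick.
- shuttle: The same loose shuttle as a whole; origin at the centre of its underside, 6 mm below shuttle_mid.
Things that resemble listed ones, but are neither listed nor needed, are in the scene too. What is shaped like the shuttle but pink or purple is not meant.

How it is judged (in metres and radians):
On the way, in this order (a step that is already met when the one before it is completed fails the run):
1. the shuttle is home against the stop while the lever is still up (y of shuttle_mid in the frame of track_home between -0.006 and 0.005 m and x of shuttle_mid in the frame of track_home between -0.006 and 0.006 m and z of shuttle_mid in the frame of track_home below 0.004 m and value of joint lever below 0.12 rad), for 0.2 s.
2. the lever is pressed fully down with the shuttle home (y of shuttle_mid in the frame of track_home between -0.006 and 0.006 m and x of shuttle_mid in the frame of track_home between -0.006 and 0.006 m and z of shuttle_mid in the frame of track_home below 0.004 m and value of joint lever above 0.28 rad), for 0.2 s.
At the end, for the whole second after the job is handed in: The shuttle lies flat and at rest in its track within 6 mm of fully home, and the lever is down (0.27 rad or more of its 0.32) (y of shuttle_mid in the frame of track_home between -0.006 and 0.006 m and x of shuttle_mid in the frame of track_home between -0.006 and 0.006 m and z of shuttle_mid in the frame of track_home below 0.004 m and value of joint lever above 0.27 rad and linear speed of shuttle below 0.01 m/s and angle between shuttle_mid's own z axis and vertical below 0.05 rad); the robot touches nothing.
It fails at once if any part of the robot touches the guard (contact force between guard and the fingers above 0.5 N or contact force between guard and the arm above 0.5 N).
It fails at once if the shuttle is lifted or tipped out of its track (height (world z) of shuttle_mid above 0.026 m or angle between shuttle_mid's own z axis and vertical above 0.25 rad).
It fails at once if another thing on the bench is moved by more than 20 mm (distance of any of spare_shuttle, powder_jar, loupe, tape_roll, sample_box, scale_bar, dust_brush from where it was at the start of the episode above 0.02 m).
It also fails if it takes over 58 s, if anything falls off the work surface, if the arm or the gripper's body presses on something with over 40 N, if the wrist force passes 120 N, or if a joint passes its speed limit or range.

### The arm

A 6-joint arm with a two-finger parallel gripper is mounted at the origin on the work surface. World frame = base frame: x ahead of the robot, y to its left, z up, the work surface at z = 0. Lengths are in mm, angles in rad, forces in N, time in s.
With the tool pointing down it reaches from about 275 to 1000 mm from the base axis. Payload 8.4 kg.
Tool frame: the origin (TCP) lies midway between the tips of the shut fingers; the grasp point (between the pads) lies 19 mm behind it; y points along the fingers, z is the direction in which the jaws open and shut, and the axes are right-handed (so a half turn about y gives the same grasp; the last joint's range is limited). The gripper opens to 85 mm and grips with 20 to 120 N. Pads are 22 mm wide; open, the fingers measure 114 mm over their backs; the gripper's body (76 mm by 85 mm) begins 54 mm behind the grasp point. The pads swing forward as they close: fully open they stand 13 mm farther back than shut.
Start: joints at [1.268, 0.353, 1.633, -0, 1.155, -0.002], TCP at [185.176, 596.94, 231.281] pointing down, gripper open.
Joint ranges: [-2.63, 2.63], [-0.92, 2.1], [0.06, 2.66], [-1.3, 4.44], [0, 2.69], [-3.02, 3.02]. Speed limits (rad/s): [2.22, 2.22, 2.79, 3.14, 3.14, 3.14].

### API

Orientations are given as [roll, pitch, yaw] about the fixed x, y, z axes, in that order (R = Rz(yaw) Ry(pitch) Rx(roll)).
In Python, from rig import r gives the robot as it stands. The module is installed in compiled form; this text tells all that it offers.
- The arm moves only by the tool apply_moves, never from a script. Its argument "plan" is text: rows parted by semicolons, each of 7 numbers parted by spaces: the shift along the tool's x, y, z in cm, then the turn, a rotation vector about the tool's x, y, z in degrees, then the closure, from 0 (fully open) to 1 (shut). A call has 1 to 20 rows; each row shifts and turns the pose as measured when the row begins, along the tool's axes as they then stand; what a row does not reach is not made up. A row lasts 1/10 s, in which the tool goes at most 50 mm and 8.59 degrees, less where a joint would pass 70% of its speed; a pose out of reach is approached as far as the arm can. A call is refused whole if a number of a shift passes 5 or a number of a turn 8.59, either way. A call with a gripper value outside its range is refused whole. The fingers move at their own pace and stop on an object; "squeeze" is the grip in N (left out, the last holds). Time passes only in rows, so rows that do not move let the fingers close. It gives the time, the measured TCP pose, the force and the opening at its end, in the units of the state.
- r.sense(): the state, without advancing time (a new reading comes with each control period).
- r.grab_frame(name): name is "scene" or "top"; returns the picture (420x560x3 uint8, blue, green, red); there is no depth.
- r.get_calibration(name): a dict with "vertical_fov" (degrees; the focal length in pixels is half the picture's height over the tangent of half this angle, whatever the lens; pixels are square), "cx", "cy" (the principal point, pixels), "R" (3x3) and "t" (3): a world point X has camera coordinates R X + t. Camera axes: x right, y down, z forward; pixel columns grow to the right and rows downward; lengths in mm; the calibration is good to about 2 mm. A picture is of the moment at which its call begins. get_calibration takes no time and is no camera call.
- r.sign_off(): hands the job in, once; it reports no verdict.
The state is a dict: "clock": time; "qpos": joint angles; "qvel": joint speeds; "joint_efforts": joint torques, N m; "eef_pos": TCP position; "tcp_rot": TCP orientation; "contact_force": force on the tool from outside, world axes, zero at the start; "wrist_torque": the same for the moment, N m; "opening": opening from 0.0 (shut) to 1.0 (fully open).
Only numpy, scipy, OpenCV 4.12 (cv2) and the standard library are available. Lean on these libraries where they do the work, as an engineer would, in place of code of your own. Each camera call takes 0.05 s, during which the arm holds its last target. There are 200 camera calls.

## Working session

There is one attempt and no reset: what is moved stays moved. The work goes in short steps, Python scripts to look and compute and a tool call to move; the robot and the scene stay as the last step left them, time stands still between calls to the robot, and variables do not carry over. Pictures are saved under pics/ and viewed, about 8 in all and at most 12, crops included, and the job is handed in when it is done.

Besides the shell and the picture viewer there is one more tool, called as a command line: name --argument value ..., lists and objects as JSON in quotes. apply_moves: Moves the arm, as the interface text tells. Its arguments: {"type":"object","properties":{"plan":{"type":"string"},"squeeze":{"type":"number"}},"required":["plan"]}

```bash
mkdir -p pics; python3 - <<'E'
from rig import r
import cv2
print(r.sense())
for n in("scene","top"):
    f=r.grab_frame(n); cv2.imwrite(f"pics/{n}0.png",cv2.resize(f,(784,588),interpolation=cv2.INTER_CUBIC)); cv2.imwrite(f"pics/raw_{n}0.png",f)
    print(n,r.get_calibration(n))
E
```

```text
{'clock': 0.0, 'qpos': array([ 1.26763071e+00,  3.53638665e-01,  1.63413708e+00, -8.81770694e-06,
        1.15521399e+00, -2.38405052e-03]), 'qvel': array([ 0.00233217, -0.00114103, -0.00050039, -0.00139196, -0.0004608 ,
        0.00053389]), 'joint_efforts': array([ 1.03772327e-03, -6.05246401e+01, -3.42071199e+01,  2.70785731e-04,
        9.31826478e-03, -3.99893690e-05]), 'eef_pos': array([185.0159111 , 596.4827459 , 230.56635276]), 'tcp_rot': array([-1.57219342e+00, -4.73144549e-06, -3.00777996e-01]), 'contact_force': array([ 0.46104792, -0.40382711,  0.45322199]), 'wrist_torque': array([-0.00386824,  0.00314257, -0.01317428]), 'opening': 0.9979147808943643}
scene {'vertical_fov': 42.44764588924336, 'cx': 285.1986577862902, 'cy': 217.8351554242336, 'R': array([[ 0.84564796,  0.53349548,  0.01618979],
       [ 0.43905124, -0.67805521, -0.58947022],
       [-0.30350212,  0.50559243, -0.80762786]]), 't': array([-485.00338298, -147.66384516, 1468.52870433])}
top {'vertical_fov': 48.69758020059122, 'cx': 271.66465277218515, 'cy': 206.79944312031597, 'R': array([[-0.00236191, -0.99997152, -0.00716849],
       [-0.99652487,  0.00295051, -0.08324343],
       [ 0.08326221,  0.00694696, -0.99650346]]), 't': array([  15.36964582,  548.92469171, 1192.34336166])}
```

View pics/scene0.png

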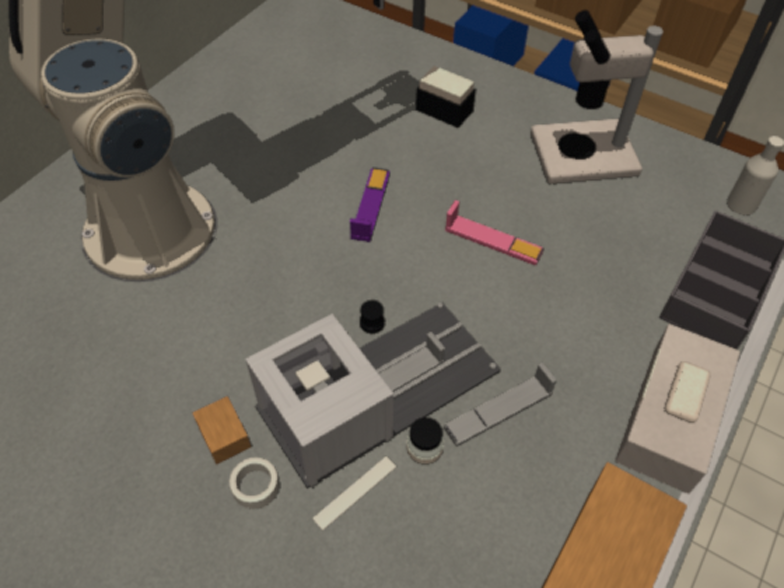

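View pics/top0.png

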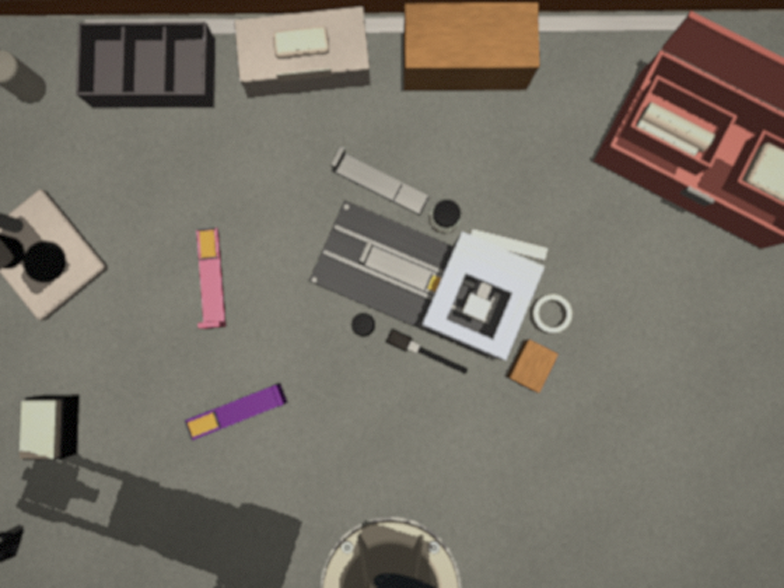

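Two loose shuttles are grey. One lies in the press track (scene display 415,365; top 400,265, tag at 433,283). The other lies on the bench without a tag (scene 500,405; top 380,180), so it is the spare. The pink and purple ones are decoys. I'll enlarge both views to confirm and to read the press corners.

```bash
python3 - <<'E'
import cv2
for n,(x0,y0,x1,y1),k in(("top",(214,132,404,274),4),("scene",(175,210,375,355),4)):
    f=cv2.imread(f"pics/raw_{n}0.png")[y0:y1,x0:x1]
    f=cv2.resize(f,None,fx=k,fy=k,interpolation=cv2.INTER_CUBIC)
    cv2.imwrite(f"pics/crop_{n}.png",cv2.convertScaleAbs(f,alpha=1.3,beta=10)); print(f.shape)
E
```

```text
(568, 760, 3)
(580, 800, 3)
```

View pics/crop_top.png

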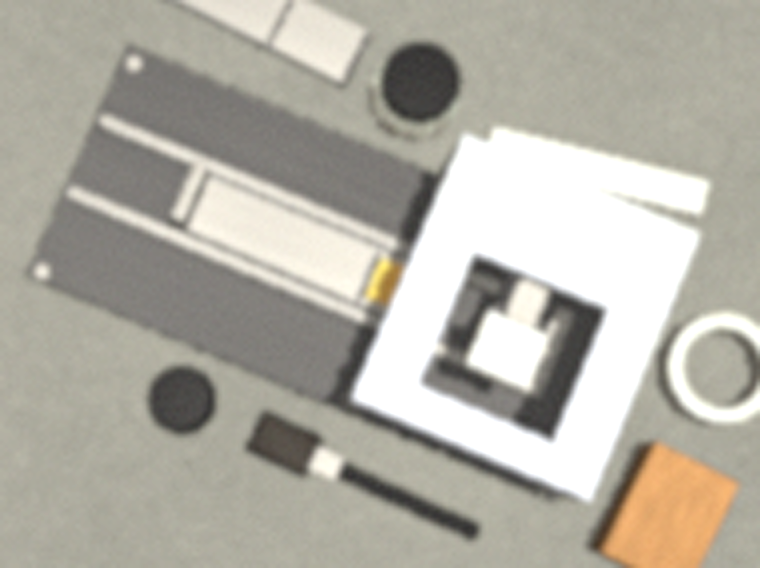

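View pics/crop_scene.png

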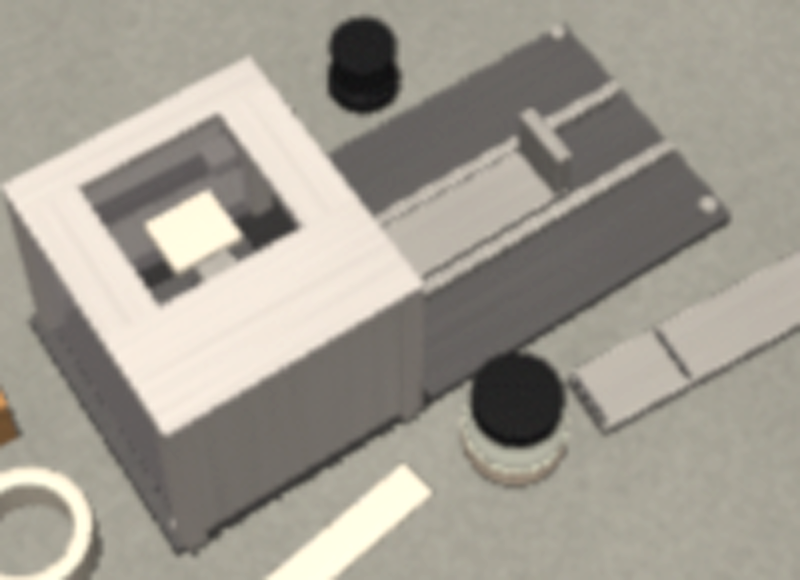

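Confirmed: the in-track shuttle has the brass tag (crop_top 383,280) and its tab at crop_top (190,192) / crop_scene (545,150). The guard plate and window corners are clear in both views, so I'll fit the pose from them.

```bash
cat > h.py <<'E'
import numpy as np
from rig import r
from scipy.optimize import least_squares
def proj(n,P):
    c=r.get_calibration(n); f=210/np.tan(np.radians(c["vertical_fov"]/2))
    q=np.atleast_2d(P)@c["R"].T+c["t"]; return f*q[:,:2]/q[:,2:]+[c["cx"],c["cy"]]
def rot(a): return np.array([[np.cos(a),-np.sin(a),0],[np.sin(a),np.cos(a),0],[0,0,1]])
def W(p,P): return np.atleast_2d(P)@rot(p[2]).T+[p[0],p[1],0]
E
python3 - <<'E'
from h import *
w=42.5
G=[(85,-25,150),(85,-175,150),(-85,-25,150),(-85,-175,150),(w,-100+w,150),(w,-100-w,150),(-w,-100+w,150),(-w,-100-w,150)]
T=np.array([(462,133),(700,233),(352,402),(588,500),(475,256),(605,308),(422,384),(554,438)])/4+[214,132]
S=np.array([(422,285),(165,433),(250,57),(5,188),(298,226),(162,306),(220,113),(80,187)])/4+[175,210]
R=np.array([(25,195,20),(-25,195,20)]);TR=np.array([(103,121),(70,192)])/4+[214,132];SR=np.array([(672,147),(618,88)])/4+[175,210]
A=np.vstack([G,R]);T=np.vstack([T,TR]);S=np.vstack([S,SR])
for use in("top","scene","both"):
    fn=lambda p:np.concatenate([(proj(n,W(p,A))-o).ravel() for n,o in(("top",T),("scene",S)) if use in(n,"both")])
    s=least_squares(fn,[500,-50,-.35],loss="soft_l1");print(use,s.x.round(3),fn(s.x).reshape(-1,2).round(1).tolist())
p=s.x; np.save("p.npy",p)
# tab outer top edge mid
for n,o in(("top",np.array((183,191))/4+[214,132]),("scene",np.array((553,132))/4+[175,210])):
    print(n,least_squares(lambda y:(proj(n,W(p,[(0,y[0],62)]))-o).ravel(),[150]).x, "home tab y 60")
print("pad",W(p,[(0,-100,130)]),"tab home",W(p,[(0,60,42)]))
E
```

```text
top [ 5.62289e+02 -6.59640e+01 -4.32000e-01] [[0.3, 3.1], [-0.7, 4.4], [-1.9, 1.4], [-1.9, 3.9], [2.3, -5.7], [3.0, -3.7], [0.8, -4.8], [1.1, -3.1], [-1.0, 0.5], [-0.7, -0.3]]
scene [ 5.66179e+02 -6.59980e+01 -4.44000e-01] [[-2.6, -0.9], [-4.4, -2.0], [-0.8, -2.1], [-2.5, -4.2], [3.9, 5.7], [0.9, 5.2], [3.1, 4.3], [2.0, 3.9], [-0.7, -0.4], [0.8, -0.2]]
both [ 5.64515e+02 -6.58940e+01 -4.36000e-01] [[0.4, 2.2], [-0.8, 3.7], [-2.1, 0.5], [-2.2, 3.2], [2.3, -6.5], [2.9, -4.4], [0.6, -5.7], [0.9, -3.9], [-0.8, -0.6], [-0.6, -1.4], [-2.9, -1.4], [-4.4, -2.1], [-1.7, -2.3], [-3.1, -3.9], [3.5, 5.4], [0.7, 5.1], [2.4, 4.2], [1.5, 4.0], [-1.6, -1.3], [-0.2, -1.0]]
top [120.75188427] home tab y 60
scene [124.79285069] home tab y 60
pad [[ 522.29013895 -156.54223191  130.        ]] tab home [[589.84974945 -11.5053434   42.        ]]
```

Residuals show the window isn't centred on the guard, so I'll fit its offset too.

```bash
python3 - <<'E'
from h import *
w=42.5
G=[(85,-25,150),(85,-175,150),(-85,-25,150),(-85,-175,150),(25,195,20),(-25,195,20)]
Wn=np.array([(w,w,150),(w,-w,150),(-w,w,150),(-w,-w,150)])
T=np.array([(462,133),(700,233),(352,402),(588,500),(103,121),(70,192),(475,256),(605,308),(422,384),(554,438)])/4+[214,132]
S=np.array([(422,285),(165,433),(250,57),(5,188),(672,147),(618,88),(298,226),(162,306),(220,113),(80,187)])/4+[175,210]
for use in("top","scene","both"):
    def fn(p):
        A=np.vstack([G,Wn+[p[3],p[4],0]])
        return np.concatenate([(proj(n,W(p,A))-o).ravel() for n,o in(("top",T),("scene",S)) if use in(n,"both")])
    s=least_squares(fn,[500,-50,-.35,0,-100],loss="soft_l1");print(use,s.x.round(3),fn(s.x).reshape(-1,2).round(1).tolist())
p=s.x; np.save("p.npy",p)
for n,o in(("top",np.array((183,191))/4+[214,132]),("scene",np.array((553,132))/4+[175,210])):
    q=least_squares(lambda y:(proj(n,W(p,[(y[1],y[0],62)]))-o).ravel(),[150,0]).x;print(n,q)
# pad centre at z=130
for n,o in(("top",np.array((508,346))/4+[214,132]),("scene",np.array((194,231))/4+[175,210])):
    for z in(126,130): print(n,z,least_squares(lambda y:(proj(n,W(p,[(y[0],y[1],z)]))-o).ravel(),[0,-100]).x)
print("win",W(p,[(p[3],p[4],130)]),"tab home",W(p,[(0,60,42)]))
E
```

```text
top [ 5.67375e+02 -6.81890e+01 -4.06000e-01 -1.90930e+01 -9.99630e+01] [[0.4, 0.3], [0.0, 0.0], [0.0, -0.6], [0.6, 0.3], [-1.1, 0.2], [-0.4, -0.3], [-0.1, -1.2], [1.0, -0.1], [-0.8, 0.1], [-0.0, 1.0]]
scene [ 5.71335e+02 -6.70050e+01 -4.17000e-01 -2.04540e+01 -9.93130e+01] [[0.5, 0.4], [-0.3, 1.0], [0.1, -0.0], [-0.9, -0.5], [-0.1, -0.8], [0.9, -0.4], [1.6, 0.2], [-0.6, 0.3], [0.0, -0.3], [-0.4, -0.2]]
both [ 5.6955e+02 -6.7547e+01 -4.1200e-01 -1.9967e+01 -9.9643e+01] [[0.3, -0.5], [-0.2, -0.4], [-0.5, -1.6], [-0.1, -0.3], [-1.1, -1.0], [-0.5, -1.6], [-0.6, -1.7], [0.4, -0.3], [-1.5, -0.4], [-0.9, 0.6], [-0.2, 0.1], [-0.8, 1.0], [-0.9, -0.1], [-1.7, -0.4], [-1.1, -1.3], [-0.1, -0.8], [0.8, 0.3], [-1.3, 0.5], [-0.9, -0.1], [-1.2, 0.1]]
top [120.22546562  -3.02369845]
scene [123.33045545   2.33140768]
top 126 [ -18.93179736 -100.82605999]
top 130 [ -19.37184752 -100.39661704]
scene 126 [-19.2037612 -98.3727644]
scene 130 [-16.97002408 -99.32735779]
win [[ 511.34400873 -150.85148501  130.        ]] tab home [[593.58166378 -12.57033951  42.        ]]
```

apply_moves --plan "0 0 0 0 6.4 0 1;4 0 -1.9 0 0 0 1;4 0 -1.9 0 0 0 1;4 0 -1.9 0 0 0 1;4 0 -1.9 0 0 0 1;4 0 -1.9 0 0 0 1;4 0 -1.9 0 0 0 1;4 0 -1.9 0 0 0 1;4 0 -1.9 0 0 0 1;4 0 -1.9 0 0 0 1;4 0 -1.9 0 0 0 1;4 0 -1.9 0 0 0 1;4 0 -1.9 0 0 0 1;4 0 -1.9 0 0 0 1;4 0 -1.9 0 0 0 1;0 0 0 0 0 0 1" --squeeze 60

```text
clock: 1.7
eef_pos: [601.9, 107.0, 226.1]
tcp_rot: [-1.577, 0.002, -0.413]
contact_force: [0.6, 0.8, -0.1]
opening: -0.001
```

```bash
cat >> h.py <<'E'
def st(tgt=None):
    """TCP in press frame; shift to press-frame target in tool cm"""
    from scipy.spatial.transform import Rotation as Ro
    p=np.load("p.npy"); s=r.sense(); e=s["eef_pos"]
    pf=rot(p[2]).T@(e-[p[0],p[1],0]); R=Ro.from_euler("xyz",s["tcp_rot"])
    print("t",round(s["clock"],2),"press-frame tcp",pf.round(1),"yaw err deg",np.degrees(s["tcp_rot"]-[-np.pi/2,0,p[2]]).round(2),"F",(rot(p[2]).T@s["contact_force"]).round(1),"op",round(s["opening"],3))
    if tgt is not None: print("to",tgt,"tool cm",(R.inv().apply(W(p,[tgt])[0]-e)/10).round(2))
E
python3 -c "from h import *;st((0,165,100))"
```

```text
t 1.7 press-frame tcp [-40.2 172.9 226.1] yaw err deg [-0.33  0.09 -0.07] F [ 0.2  1.  -0.1] op -0.001
to (0, 165, 100) tool cm [ 4.04 12.61 -0.71]
```

apply_moves --plan "4 0 -0.4 0 0 0 1;0 4 -0.4 0 0 0 1;0 4 0 0 0 0 1;0 4 0 0 0 0 1;0 3.5 0 0 0 0 1;0 3 0 0 0 0 1;0 0 0 0 0 0 1"

```text
clock: 2.4
eef_pos: [635.2, 82.2, 34.6]
tcp_rot: [-1.576, 0.002, -0.417]
contact_force: [-1.0, 0.0, -1.3]
opening: 0.001
```

```bash
python3 - <<'E'
from h import *
import cv2
st((0,140,34))
a=r.grab_frame("top")[132:274,214:404]; b=r.grab_frame("scene")[210:355,175:375]
cv2.imwrite("pics/near1.png",np.hstack([cv2.resize(a,(400,300),interpolation=2),cv2.resize(b,(400,300),interpolation=2)]))
E
```

```text
t 2.4 press-frame tcp [  0.2 163.5  34.6] yaw err deg [-0.28  0.14 -0.25] F [-0.9 -0.4 -1.3] op 0.001
to (0, 140, 34) tool cm [-0.01  0.07 -2.35]
```

View pics/near1.png

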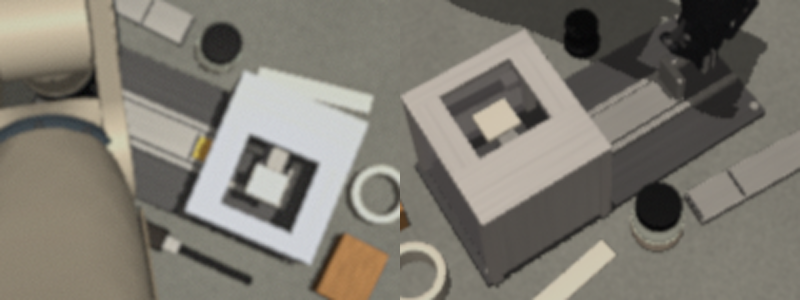

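The gripper stands just outside the tab (right panel 700,75). Next I push towards -y, gently.

apply_moves --plan "0 0 -1 0 0 0 1;0 0 -0.8 0 0 0 1;0 0 -0.5 0 0 0 1;0 0 -0.5 0 0 0 1;0 0 -0.5 0 0 0 1;0 0 -0.5 0 0 0 1;0 0 -0.5 0 0 0 1;0 0 -0.5 0 0 0 1"

```text
clock: 3.3
eef_pos: [622.3, 36.0, 46.8]
tcp_rot: [-1.566, -0.013, -0.417]
contact_force: [-0.2, 1.7, -0.3]
opening: -0.001
```

```bash
python3 -c "from h import *;st((0,80,34))"
```

```text
t 3.3 press-frame tcp [  6.8 116.   46.8] yaw err deg [ 0.28 -0.77 -0.25] F [-0.9  1.5 -0.3] op -0.001
to (0, 80, 34) tool cm [-0.68  1.25 -3.61]
```

The steps drift up and to +x (about 1.5 and 0.8 mm per row), so I'll compensate.

apply_moves --plan "-0.4 0.6 -0.4 0 0 0 1;-0.3 0.4 -0.4 0 0 0 1;-0.1 0.2 -0.4 0 0 0 1;-0.1 0.2 -0.4 0 0 0 1"

```text
clock: 3.7
eef_pos: [607.9, 24.4, 32.0]
tcp_rot: [-1.564, -0.016, -0.417]
contact_force: [1.6, 2.3, 2.1]
opening: 0.001
```

```bash
python3 -c "from h import *;st((0,75,36))"
```

```text
t 3.7 press-frame tcp [-1.7 99.6 32. ] yaw err deg [ 0.37 -0.9  -0.26] F [0.6 2.7 2.1] op 0.001
to (0, 75, 36) tool cm [ 0.19 -0.41 -2.46]
```

apply_moves --plan "0.1 -0.2 -0.4 0 0 0 1;0 -0.1 -0.4 0 0 0 1;0 0 -0.4 0 0 0 1;0 0 -0.3 0 0 0 1"

```text
clock: 4.1
eef_pos: [600.7, 8.8, 34.1]
tcp_rot: [-1.566, -0.013, -0.416]
contact_force: [0.6, 1.9, -0.4]
opening: 0.002
```

```bash
python3 -c "from h import *;st((0,70,36))"
```

```text
t 4.1 press-frame tcp [-2.1 82.5 34.1] yaw err deg [ 0.28 -0.75 -0.24] F [-0.2  2.  -0.4] op 0.002
to (0, 70, 36) tool cm [ 0.21 -0.19 -1.25]
```

apply_moves --plan "0.1 0 -0.3 0 0 0 1;0 0 -0.3 0 0 0 1;0 0 -0.3 0 0 0 1"

```text
clock: 4.4
eef_pos: [599.7, 1.1, 34.9]
tcp_rot: [-1.562, -0.015, -0.418]
contact_force: [7.8, 24.1, 3.9]
opening: -0.002
```

```bash
python3 -c "from h import *;st((0,70,36))"
```

```text
t 4.4 press-frame tcp [ 0.1 75.  34.9] yaw err deg [ 0.52 -0.89 -0.35] F [-2.5 25.2  3.9] op -0.002
to (0, 70, 36) tool cm [-0.   -0.12 -0.5 ]
```

The force jumped to 25 N at y=75, which is about where the stop should be. I'll hold briefly, retreat and lift.

apply_moves --plan "0 0 0 0 0 0 1;0 0 0 0 0 0 1;0 0 0 0 0 0 1;0 0 1 0 0 0 1;0 0 2 0 0 0 1;0 0 2 0 0 0 1;0 -3 0 0 0 0 1;0 -4 0 0 0 0 1;0 -5 0 0 0 0 1;0 -5 0 0 0 0 1;0 -3 0 0 0 0 1;0 0 0 0 0 0 1"

```text
clock: 5.6
eef_pos: [616.6, 50.9, 240.8]
tcp_rot: [-1.567, -0.01, -0.418]
contact_force: [-0.1, 0.2, 0.8]
opening: 0.001
```

```bash
python3 - <<'E'
from h import *
import cv2
p=np.load("p.npy");st((p[3],p[4],230))
b=r.grab_frame("scene"); cv2.imwrite("pics/raw_scene2.png",b); r_=cv2.resize(b[210:355,175:375],(800,580),interpolation=2)
for P,c in(((0,60,62),(0,0,255)),((0,62,62),(0,255,0)),((20,60,62),(0,0,255)),((-20,60,62),(0,0,255))):
    q=(proj("scene",W(p,[P]))[0]-[175,210])*4; cv2.circle(r_,tuple(int(v) for v in q),2,c,-1)
cv2.imwrite("pics/near2.png",r_)
E
```

```text
t 5.6 press-frame tcp [ -4.3 127.3 240.8] yaw err deg [ 0.24 -0.59 -0.34] F [-0.2  0.1  0.8] op 0.001
to (np.float64(-19.967271501992094), np.float64(-99.64340004223064), 230) tool cm [ -1.44   0.97 -22.71]
```

View pics/near2.png

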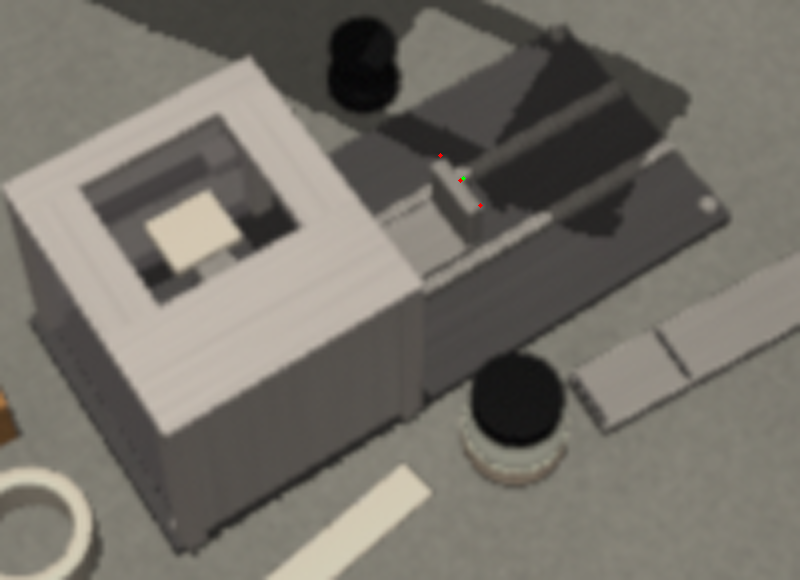

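The shuttle tab's outer top edge (462,183) coincides with the predicted home position (460,180), so it is home. Moving over the window.

apply_moves --plan "-0.7 0 -4 0 0 0 1;-0.7 0 -4 0 0 0 1;0 0 -4 0 0 0 1;0 0 -4 0 0 0 1;0 0 -4 0 0 0 1;0 0 -2 0 0 0 1;0 0 0 0 0 0 1;0 0 0 0 0 0 1"

```text
clock: 6.45
eef_pos: [504.5, -147.8, 226.1]
tcp_rot: [-1.572, 0.009, -0.416]
contact_force: [-0.3, 0.3, 0.1]
opening: -0.003
```

```bash
python3 -c "
from h import *
p=np.load('p.npy');st((p[3],p[4],170))"
```

```text
t 6.45 press-frame tcp [-27.4 -99.5 226.1] yaw err deg [-0.09  0.51 -0.22] F [-0.4  0.1  0.1] op -0.003
to (np.float64(-19.967271501992094), np.float64(-99.64340004223064), 170) tool cm [0.8 5.6 0. ]
```

apply_moves --plan "0.5 1.5 0 0 0 0 1;0.2 1.5 0 0 0 0 1;0 1.5 0 0 0 0 1;0 0 0 0 0 0 1;0 0 0 0 0 0 1"

```text
clock: 6.95
eef_pos: [512.0, -145.2, 176.9]
tcp_rot: [-1.572, 0.013, -0.412]
contact_force: [0.2, -0.4, 0.2]
opening: -0.001
```

```bash
python3 - <<'E'
from h import *
import cv2
p=np.load('p.npy');st((p[3],p[4],135))
a=r.grab_frame("top")[165:265,294:404]; b=r.grab_frame("scene")[200:320,165:295]
cv2.imwrite("pics/near3.png",np.hstack([cv2.resize(a,(400,364),interpolation=2),cv2.resize(b,(400,364),interpolation=2)]))
E
```

```text
t 6.95 press-frame tcp [-21.6 -94.2 176.9] yaw err deg [-0.06  0.75  0.  ] F [ 0.3 -0.3  0.2] op -0.001
to (np.float64(-19.967271501992094), np.float64(-99.64340004223064), 135) tool cm [ 0.22  4.19 -0.54]
```

View pics/near3.png

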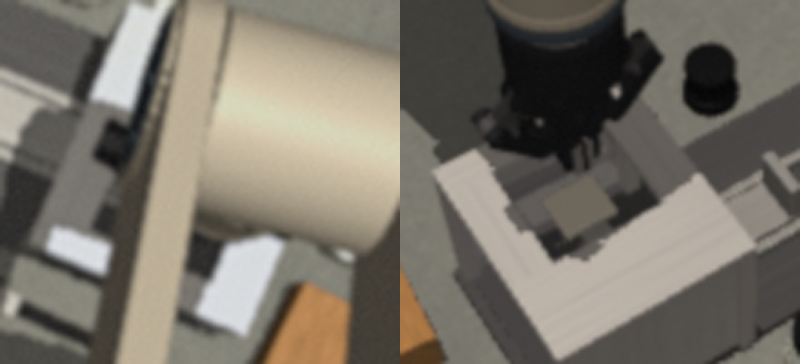

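The knuckles flare out along the jaw direction (right panel 480,125 and 645,50). Before descending I'll work out how low they hang.

```bash
python3 - <<'E'
from h import *
p=np.load('p.npy')
for nm,c in(("R low",(620,97)),("R outer",(662,50)),("R bottom-outer",(640,80)),("L low",(545,162)),("L outer",(472,125)),("L low-outer",(487,140)),("tip",(580,172))):
    o=[165+(c[0]-400)*130/400,200+c[1]*120/364]
    for x in(-11,11):
        q=least_squares(lambda v:(proj("scene",W(p,[(-21.6+x,v[0],v[1])]))-o).ravel(),[-94,200]).x
        print(nm,x,"dy %.0f above tip %.0f"%(q[0]+94.2,q[1]-176.9))
E
```

```text
R low -11 dy 41 above tip 29
R low 11 dy 30 above tip 64
R outer -11 dy 75 above tip 57
R outer 11 dy 62 above tip 91
R bottom-outer -11 dy 57 above tip 36
R bottom-outer 11 dy 45 above tip 71
L low -11 dy -18 above tip 0
L low 11 dy -27 above tip 37
L outer -11 dy -61 above tip 80
L outer 11 dy -68 above tip 113
L low-outer -11 dy -54 above tip 57
L low-outer 11 dy -61 above tip 91
tip -11 dy 5 above tip -33
tip 11 dy -4 above tip 4
```

The wide knuckles sit at least 64 mm above the tips and only 44 mm of depth is needed. Fingers are within about ±30 mm at plate level, so they clear. Centring, then descending.

apply_moves --plan "0.1 0.5 -0.4 0 -0.3 0 1;0.1 1 -0.2 0 0 0 1;0 1 0 0 0 0 1;0 0.6 0 0 0 0 1;0 0 0 0 0 0 1"

```text
clock: 7.55
eef_pos: [511.9, -152.3, 145.1]
tcp_rot: [-1.571, 0.01, -0.406]
contact_force: [0.0, -0.7, 0.1]
opening: -0.001
```

```bash
python3 -c "
from h import *
p=np.load('p.npy');st((p[3],p[4],106))"
```

```text
t 7.55 press-frame tcp [ -18.9 -100.8  145.1] yaw err deg [-0.04  0.56  0.32] F [ 0.3 -0.6  0.1] op -0.001
to (np.float64(-19.967271501992094), np.float64(-99.64340004223064), 106) tool cm [-0.07  3.91  0.11]
```

apply_moves --plan "0 0.7 0 0 0 0 1;0 0.7 0 0 0 0 1;0 0.6 0 0 0 0 1;0 0.5 0 0 0 0 1"

```text
clock: 7.95
eef_pos: [512.1, -152.4, 119.3]
tcp_rot: [-1.571, 0.009, -0.407]
contact_force: [-2.2, 0.8, 8.5]
opening: -0.002
```

```bash
python3 -c "
from h import *
p=np.load('p.npy');st((p[3],p[4],106))"
```

```text
t 7.95 press-frame tcp [ -18.7 -100.8  119.3] yaw err deg [-0.03  0.51  0.31] F [-2.4 -0.2  8.5] op -0.002
to (np.float64(-19.967271501992094), np.float64(-99.64340004223064), 106) tool cm [-0.12  1.33  0.11]
```

apply_moves --plan "0 0.4 0 0 0 0 1;0 0.4 0 0 0 0 1;0 0.3 0 0 0 0 1"

```text
clock: 8.25
eef_pos: [513.2, -152.9, 108.7]
tcp_rot: [-1.571, 0.006, -0.407]
contact_force: [-4.3, 0.6, 20.8]
opening: -0.002
```

```bash
python3 -c "
from h import *
p=np.load('p.npy');st((p[3],p[4],106))"
```

```text
t 8.25 press-frame tcp [ -17.4 -100.7  108.7] yaw err deg [-0.03  0.35  0.32] F [-4.2 -1.2 20.8] op -0.002
to (np.float64(-19.967271501992094), np.float64(-99.64340004223064), 106) tool cm [-0.25  0.28  0.11]
```

apply_moves --plan "-0.1 0.3 0 0 0 0 1;-0.1 0.3 0 0 0 0 1;0 0.3 0 0 0 0 1"

```text
clock: 8.55
eef_pos: [513.6, -153.0, 107.9]
tcp_rot: [-1.571, 0.001, -0.406]
contact_force: [-17.5, 5.0, 44.2]
opening: -0.001
```

```bash
python3 -c "
from h import *
p=np.load('p.npy');st((p[3],p[4],106))"
```

```text
t 8.55 press-frame tcp [ -17.  -100.7  107.9] yaw err deg [-0.04  0.08  0.34] F [-18.1  -2.4  44.2] op -0.001
to (np.float64(-19.967271501992094), np.float64(-99.64340004223064), 106) tool cm [-0.29  0.19  0.11]
```

The force is 44 N with almost no travel, so the lever is on its lower stop. Brief hold, then straight up.

apply_moves --plan "0 0.1 0 0 0 0 1;0 0.1 0 0 0 0 1;0 0.1 0 0 0 0 1;0 -0.5 0 0 0 0 1;0 -1 0 0 0 0 1;0 -1.5 0 0 0 0 1;0 -2 0 0 0 0 1"

```text
clock: 9.25
eef_pos: [511.7, -152.3, 158.5]
tcp_rot: [-1.572, 0.005, -0.406]
contact_force: [-0.3, -0.6, -0.1]
opening: -0.003
```

```bash
python3 -c "
from h import *
p=np.load('p.npy');st((p[3],p[4],260))"
```

```text
t 9.25 press-frame tcp [ -19.  -100.8  158.5] yaw err deg [-0.07  0.28  0.35] F [ 0.  -0.7 -0.1] op -0.003
to (np.float64(-19.967271501992094), np.float64(-99.64340004223064), 260) tool cm [ -0.14 -10.15   0.11]
```

apply_moves --plan "0 -4 0 0 0 0 1;0 -4 0 0 0 0 1;0 -4 0 0 0 0 1;-4 -2 2 0 0 0 1;-4 0 4 0 0 0 1;-4 0 4 0 0 0 1;-2 0 4 0 0 0 1;0 0 4 0 0 0 1;0 0 4 0 0 0 1;0 0 0 0 0 0 1;0 0 0 0 0 0 1"

```text
clock: 10.35
eef_pos: [473.9, 104.0, 312.8]
tcp_rot: [-1.566, -0.007, -0.408]
contact_force: [-0.2, -1.0, -0.2]
opening: 0.002
```

```bash
python3 - <<'E'
from h import *
import cv2
p=np.load('p.npy');st()
b=r.grab_frame("scene")[210:355,175:375]; f=cv2.resize(b,(800,580),interpolation=2)
x,y=-20,-100; h=75; a=.32
for lab,a,c in(("up",.03,(0,0,255)),("down",.32,(0,255,0))):
  for u in(-18,18):
    for v in(-20,20):
      d=np.array([-75+u,8.0]); ca,sa=np.cos(a),np.sin(a)
      X=(x+h+d[0]*ca+d[1]*sa*-1*-1, y+v, 122+d[0]*sa+d[1]*ca)
      q=(proj("scene",W(p,[X]))[0]-[175,210])*4; cv2.circle(f,tuple(int(t) for t in q),3,c,1)
q=(proj("scene",W(p,[(0,60,62)]))[0]-[175,210])*4; cv2.circle(f,tuple(int(t) for t in q),2,(0,0,255),-1)
cv2.imwrite("pics/near4.png",f)
E
```

```text
t 10.35 press-frame tcp [-156.4  118.9  312.8] yaw err deg [ 0.26 -0.42  0.23] F [ 0.2 -1.  -0.2] op 0.002
```

View pics/near4.png

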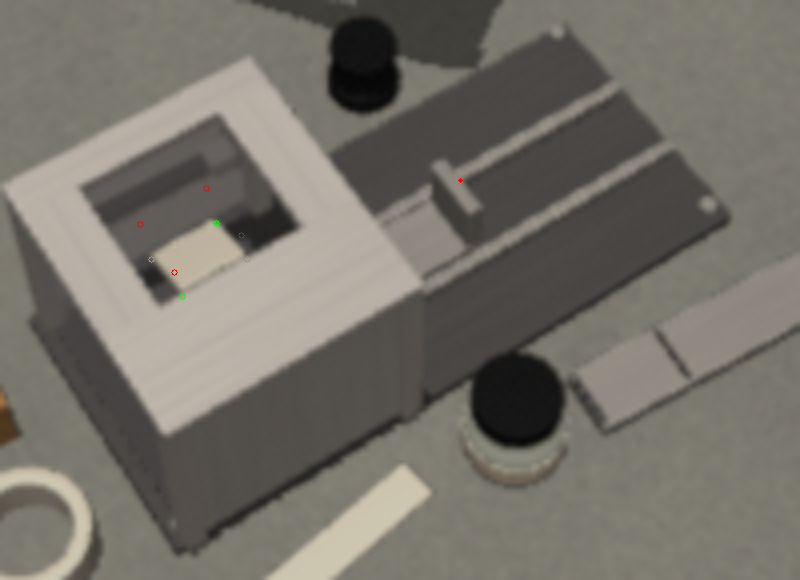

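The pad lies on the predicted down corners (green) and the tab is still at its home mark (460,180). The loupe, jar, scale bar, spare shuttle and tape roll are where they were. Handing in.

```bash
python3 -c "
from rig import r
print(r.sign_off())"
```

```text
the job is handed in; nothing more can be done
None
```

I pushed the shuttle home, pressed the lever down through the window, moved the arm clear and handed the job in at about 10.4 s. No verdict was reported.

- **Shuttle:** The push force rose from 2 N to 25 N at the end stop. In the last picture the tab still sits within a few enlarged-crop pixels of its predicted home position.
- **Lever:** The force reached 44 N with almost no further travel. In the last picture the pad lines up with the predicted fully-down outline.
- **Guard:** No guard contact was apparent in the readings or pictures. At the lower stop the force also had about 18 N sideways; I took this to come from the tilted pad.
- **Other things on the bench:** The spare shuttle, jar, loupe and scale bar, and the visible part of the tape roll, look unmoved in the last picture. The brush was not in that view and the sample box was almost entirely cut off, so I did not recheck either. The moves stayed well above both.
- **Disagreements:** My first fit put the window on the guard's centre line and left 5-pixel errors. Fitting its offset gave about 20 mm towards -x. The pushing steps also drifted up and sideways by up to 13 mm, which I corrected as I went.

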